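Load the punching template into the bench press

ROBOT

A 7-joint arm with a two-finger parallel gripper is mounted at the origin on the work surface; the furniture and walls round the work are solid. World frame = base frame: x ahead of the robot, y to its left, z up, the work surface at z = 0. Lengths are in m, angles in rad, forces in N, time in s.
With the tool pointing down it reaches from about 0.4 to 0.925 m from the base axis. Payload 5.6 kg.
Tool frame: the origin (TCP) lies midway between the tips of the shut fingers; the grasp point (between the pads) lies 19 mm behind it; z points along the fingers, y is the line along which they close (so a half turn about z gives the same grasp; the last joint's range is limited). The gripper opens to 85 mm and grips with 20 to 120 N. Pads are 22 mm wide; open, the fingers measure 114 mm over their backs; the gripper's body (76 mm by 85 mm) begins 54 mm behind the grasp point. The pads swing forward as they close: fully open they stand 13 mm farther back than shut.
Start: joints at [1.088, 0.468, -0.012, 1.603, 0.006, 1.071, -0.056], TCP at [0.277, -0.588, 0.231] pointing down, gripper open.
Joint ranges: [-2.53, 2.53], [-0.31, 2.02], [-1.57, 1.55], [0.28, 2.44], [-1.29, 4.43], [0.15, 1.84], [-2.92, 2.92]. Speed limits (rad/s): [2.57, 2.57, 3.14, 3.14, 3.14, 3.14, 3.14].

INTERFACE

Orientations are given as a 3x3 rotation matrix whose columns are the frame's x, y, z axes.
In Python, from cell import arm, viewer gives the robot as it stands.
- The arm moves only by the shell command python3 -m inch 'ROWS' [FORCE]. ROWS is a JSON object of lists of equal length, an entry for each row: "gripper": the opening in per cent of the stroke, from 0 (shut) to 100 (fully open); "travel": the shift along the tool's x, y, z in m, a list of three; "rotation": the turn, a rotation vector about the tool's x, y, z in units of 6 degrees (1.0 is 6 degrees), a list of three. In form: {"gripper": [gripper, ...], "travel": [[dx, dy, dz], ...], "rotation": [[wx, wy, wz], ...]}. A call has 1 to 20 rows; each row is the pose to reach, as a shift and turn from the pose commanded when the call began, along the tool's axes at that moment; what a row does not reach only later rows make up. A row lasts 1/12 s, in which the tool goes at most 41.7 mm and 7.16 degrees, less where a joint would pass 70% of its speed; a pose out of reach is approached as far as the arm can. A call with a gripper value outside its range is refused whole. The fingers move at their own pace and stop on an object; FORCE is the grip in N (left out, the last holds). Time passes only in rows, so rows that repeat a pose let the fingers close. It gives the time, the measured TCP pose, the force, the opening and the grip force at its end, in the units of the state.
- arm.get_state(): the state, without advancing time (a new reading comes with each control period).
- viewer.read_camera(name): name is "scene" or "top"; returns the picture (384x512x3 uint8, blue, green, red); there is no depth.
- viewer.calibration(name): a dict with "intrinsics" (3x3 intrinsics, pixels), "pose" (4x4, takes a point from camera to world coordinates). Camera axes: x right, y down, z forward; pixel columns grow to the right and rows downward; lengths in m; the calibration is good to about 2 mm. A picture is of the moment at which its call begins. calibration takes no time and is no camera call.
- arm.sign_off(): hands the job in; it is judged then, once.
The state is a dict: "time": time; "joint_positions": joint angles; "qvel": joint speeds; "joint_efforts": joint torques, N m; "position": TCP position; "ee_rot": TCP orientation; "wrist_force": force on the tool from outside, world axes, zero at the start; "moment": the same for the moment, N m; "width": finger opening in m; "finger_force": force on a finger pad.
Only numpy, scipy, OpenCV 4.12 (cv2) and the standard library are available. Lean on these libraries where they do the work, as an engineer would, in place of code of your own. Each camera call takes 0.05 s, during which the arm holds its last target. There are 200 camera calls.

TASK

The metal template is standing on its long edge on the bed of the green bench press. Push it over so that it lies flat on the bed with its red handle up, then slide it along the bed, without lifting it off, in under the press head until its hole drops over the brass locating pin. Leave it flat on the bed and square to the press, handle pointing straight out to the front, let go, and do not disturb the things round about.

Things in the scene. Friction and masses are not known exactly. Their poses are not given: they have to be found in the camera images.
- press: Green bench press, fixed. Origin on the table right under its locating pin; x points from its open front to the column at the back, y to its left, z up. Bed: flat, 20 mm above the table, x = -250 to +105 mm, 190 mm wide. Column 75 mm wide, x = +55 to +105 (foot gussets to 110 mm wide). Parked hand lever beside the column, right side, up to 390 mm above the table.
- pin (a point): Foot of the brass locating pin, on the bed top, in the press's axes. Pin 16 mm diameter, 8 mm high with a rounded top.
- head_front (a point): Middle of the lower front edge of the press head, 90 mm in front of the pin, 150 mm above the table. Head: 60 mm wide block from here to the column, 85 mm high; a 30 mm ram hangs from it over the pin to 105 mm above the table. The head is in the way of an upright gripper when the template is home: lean the tool about 40 degrees, fingers pointing in and down.
- template: Aluminium plate, about 0.3 kg. Origin: centre of the underside of its flat part (110 x 100 x 10 mm); x to the nose, z out of the top (handle side). Starts upright on its y = +50 mm edge on the bed in front of the pin, nose to the column, up to 9 degrees askew, handle to the press's left. Pushed near its upper edge from the handle side (under 1 N, some 15 mm) it falls flat to the press's right.
- template_nose (a point): Lower tip of the template's nose. From x = +55 mm the underside slopes up at 26 degrees to this point, 80 mm from the origin and 12 mm above the underside, so that the nose climbs onto the pin when slid against it and the plate rides on the pin, nose 4 to 5 degrees up, until the hole comes over the pin. Same axes as the template.
- template_hole (a point): Centre of the template's 24 mm round through hole, at the underside: 30 mm from the template's origin towards the nose. Same axes as the template.
- template_handle (a point): Grip point in the template's red fin handle, 28 mm above the top face (38 mm above the underside) and 36 mm from the origin towards the tail. The fin is 10 mm thick (along y), 36 mm long (along x), and stands 41 mm above the top face. Pinch it across y, tool upright or tilted. Same axes as the template.
- spool_orange: Bystander, loose: orange thread spool with pale flanges, about 46 x 79 x 62 mm. Origin at the centre of its underside.
- disc_stack: Bystander, loose: pale stack of round discs, 72 mm dia, 34 mm high. Origin at the centre of its underside.
- tape_grey: Bystander, loose: roll of grey tape lying flat, 80 mm dia, 24 mm high. Origin at the centre of its underside.
- jar_cap: Bystander, loose: blue screw cap, 72 mm dia, 20 mm high. Origin at the centre of its underside.
- pen_pot: Bystander, loose: dark pot of pencils, 86 mm wide, 174 mm high. Origin at the centre of its underside.
Mind the look-alikes: they are no part of the job. Of the things that look like the template, the larger one is meant.

How it is judged:
On the way:
1. the template has been tipped over and lies flat on the bed, handle up, its hole still in front of the pin (angle between template's own z axis and vertical below 0.12 rad and z of template_hole in the frame of pin below 0.008 m and x of template_hole in the frame of pin below -0.03 m), for 0.2 s.
At the end, for the whole second after the job is handed in: The template lies at rest, flat on the press bed (within 2 degrees, underside within 3 mm of the bed), handle up, the pin standing in its hole (centres within 7 mm), and square to the press within 7 degrees, the handle end to the front (horizontal distance between template_hole and pin below 0.007 m and z of template_hole in the frame of pin between -0.003 and 0.003 m and angle between template's own z axis and vertical below 0.04 rad and angle between the x axis of template and the x axis of press, either way round below 0.12 rad and x of template_handle in the frame of pin below -0.04 m and linear speed of template below 0.01 m/s); the robot touches nothing.
It fails at once if the template is lifted more than 25 mm off the bed while it is lying down, or raised by more than 25 mm as it stands ((angle between template's own z axis and vertical below 0.35 rad and z of template_hole in the frame of pin above 0.025 m) or z of template in the frame of pin above 0.075 m).
It fails at once if a bystander is moved more than 20 mm (distance of any of spool_orange, disc_stack, tape_grey, jar_cap, pen_pot from where it was at the start of the episode above 0.02 m).
It also fails if it takes over 51 s, if anything falls off the work surface, if the arm or the gripper's body presses on something with over 40 N, if the wrist force passes 120 N, or if a joint passes its speed limit or range.

## Working session

There is one attempt and no reset: what is moved stays moved. The work goes in short steps, Python scripts to look and compute and a shell command to move; the robot and the scene stay as the last step left them, time stands still between calls to the robot, and variables do not carry over. Pictures are saved under pics/ and viewed, at most 13 in all, crops included, and the job is handed in when it is done.

```bash
mkdir -p pics; ls
python3 - <<'E'
from cell import arm, viewer
import cv2,numpy as np
np.set_printoptions(precision=4,suppress=True)
for n in("scene","top"):
    cv2.imwrite(f"pics/{n}0.png",viewer.read_camera(n)); c=viewer.calibration(n); print(c)
s=arm.get_state(); print(s["time"],s["position"],s["ee_rot"])
E
```

```text
pics
{'intrinsics': array([[487.2157,   0.    , 250.6501],
       [  0.    , 487.2157, 196.0167],
       [  0.    ,   0.    ,   1.    ]]), 'pose': array([[-0.7991, -0.2584,  0.5428, -0.2806],
       [-0.6007,  0.3094, -0.7372,  1.1389],
       [ 0.0226, -0.9151, -0.4025,  0.7016],
       [ 0.    ,  0.    ,  0.    ,  1.    ]])}
{'intrinsics': array([[424.8874,   0.    , 253.0687],
       [  0.    , 424.8874, 186.4207],
       [  0.    ,   0.    ,   1.    ]]), 'pose': array([[ 0.0228, -0.9947,  0.1008,  0.4074],
       [-0.9997, -0.0218,  0.0107,  0.0872],
       [-0.0085, -0.101 , -0.9949,  1.2119],
       [ 0.    ,  0.    ,  0.    ,  1.    ]])}
0.1 [ 0.2765 -0.5877  0.2304] [[ 0.9049  0.4257 -0.0008]
 [ 0.4257 -0.9049  0.0014]
 [-0.0001 -0.0016 -1.    ]]
```

View pics/scene0.png

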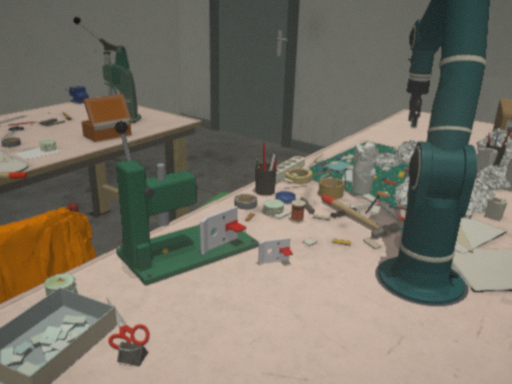

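View pics/top0.png

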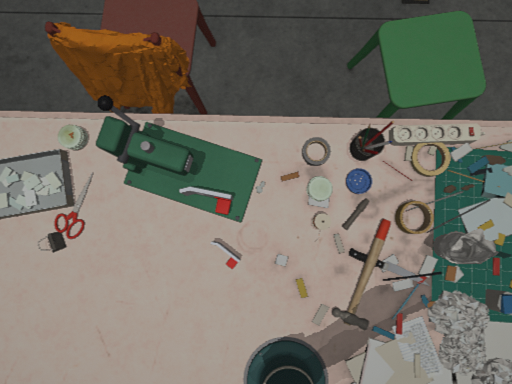

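The scene view shows two template-like parts, each with a red handle. One stands on the green bed at scene (220,230) / top (205,195). The other, smaller, stands on the table at scene (274,250) / top (228,252). The larger one, on the press bed, is meant. I'll confirm this in an enlarged crop.

```bash
cat > h.py <<'E'
from cell import arm, viewer
import cv2,numpy as np
np.set_printoptions(precision=4,suppress=True)
def ray(n,uv):
    c=viewer.calibration(n);d=c["pose"][:3,:3]@np.linalg.inv(c["intrinsics"])@[uv[0],uv[1],1]
    return c["pose"][:3,3],d
def onz(n,uv,z):
    o,d=ray(n,uv);return o+d*(z-o[2])/d[2]
def tri(a,b):
    (o1,d1),(o2,d2)=ray("scene",a),ray("top",b)
    t=np.linalg.lstsq(np.c_[d1,-d2],o2-o1,rcond=None)[0]
    p,q=o1+d1*t[0],o2+d2*t[1];return (p+q)/2,np.linalg.norm(p-q)
def proj(n,P):
    c=viewer.calibration(n);q=c["intrinsics"]@(c["pose"][:3,:3].T@(np.asarray(P)-c["pose"][:3,3]));return q[:2]/q[2]
E
python3 - <<'E'
from h import *
a=cv2.imread("pics/top0.png")[105:275,90:270]; b=cv2.imread("pics/scene0.png")[145:285,110:300]
a=cv2.resize(a,None,fx=4,fy=4,interpolation=cv2.INTER_CUBIC)[:600]; b=cv2.resize(b,None,fx=4,fy=4,interpolation=cv2.INTER_CUBIC)
cv2.imwrite("pics/c1.png",a);cv2.imwrite("pics/c2.png",b)
t=cv2.imread("pics/top0.png");h=cv2.cvtColor(t,cv2.COLOR_BGR2HSV)
m=cv2.inRange(h,(60,80,20),(95,255,255));m[:110]=0;m[:,300:]=0
c=max(cv2.findContours(m,0,1)[0],key=cv2.contourArea)
print(cv2.approxPolyDP(c,3,True)[:,0].tolist())
for n in("top","scene"):
    i=cv2.imread(f"pics/{n}0.png");h=cv2.cvtColor(i,cv2.COLOR_BGR2HSV)
    m=cv2.inRange(h,(0,150,90),(7,255,255))|cv2.inRange(h,(173,150,90),(180,255,255))
    for c in cv2.findContours(m,0,1)[0]:
        if cv2.contourArea(c)>25:print(n,cv2.boundingRect(c),cv2.minAreaRect(c))
E
```

```text
[[133, 134], [127, 151], [130, 156], [123, 166], [129, 169], [125, 183], [130, 179], [131, 185], [233, 219], [238, 215], [237, 220], [241, 220], [260, 159], [255, 162], [253, 157], [152, 124], [149, 128], [148, 123], [142, 132]]
top (397, 314, 5, 20) ((399.0, 323.5), (19.0, 4.0), 90.0)
top (493, 258, 6, 17) ((495.5, 266.0), (16.0, 5.0), 90.0)
top (227, 258, 10, 10) ((231.1999969482422, 262.8999938964844), (7.800000190734863, 7.600000381469727), 36.869895935058594)
top (376, 219, 14, 21) ((382.95892333984375, 229.10958862304688), (8.89512825012207, 19.662914276123047), 20.556045532226562)
top (55, 212, 29, 27) ((68.75000762939453, 223.75003051757812), (27.577163696289062, 25.45584487915039), 45.0)
top (215, 197, 16, 18) ((221.42308044433594, 205.38461303710938), (15.885406494140625, 15.100942611694336), 11.309932708740234)
scene (109, 325, 40, 23) ((128.26815795898438, 335.56787109375), (20.01639747619629, 39.79450225830078), 83.1572265625)
scene (281, 248, 11, 7) ((285.9594421386719, 251.25674438476562), (6.082762718200684, 9.370742797851562), 80.53767395019531)
scene (226, 221, 19, 11) ((235.00001525878906, 226.50003051757812), (10.435516357421875, 16.76007080078125), 71.56504821777344)
scene (322, 195, 12, 8) ((327.10003662109375, 198.30003356933594), (11.180339813232422, 4.919349670410156), 26.56505012512207)
scene (9, 172, 17, 7) ((17.034652709960938, 174.84652709960938), (5.671712398529053, 16.219106674194336), 84.2894058227539)
```

View pics/c1.png

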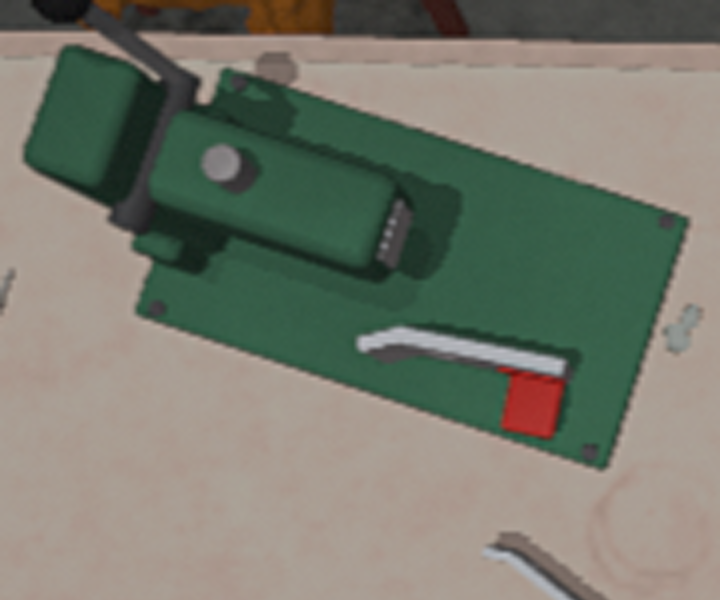

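View pics/c2.png

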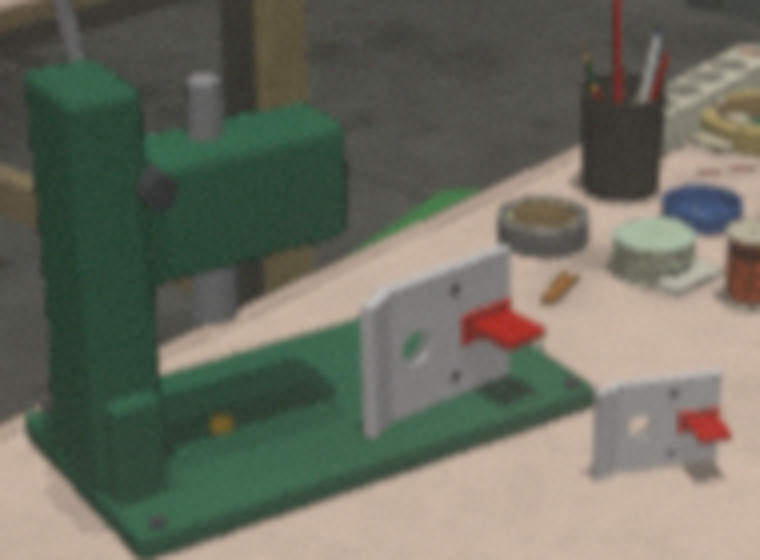

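The crops confirm it: the larger plate stands on the press bed, nose to the column, red fin towards the robot. Its top edge runs from c1 (565,367) to (400,335), and the brass pin is at c2 (222,424), which is scene (165.5,251).

Run:
```python
from h import *
T=lambda u,v:(90+u/4-.4,105+v/4-.4)
S=lambda u,v:(110+u/4-.4,145+v/4-.4)
FL,FR,BL,BR=[onz("top",T(*p),.02) for p in((606,468),(688,218),(137,312),(222,70))]
print("corners",FL,FR,BL,BR,[np.linalg.norm(v) for v in(FL-FR,BL-BR,FL-BL,FR-BR)])
x=(BL-FL)+(BR-FR);x/=np.linalg.norm(x);y=np.array([-x[1],x[0],0])
print("x",x,"yaw",np.degrees(np.arctan2(x[1],x[0])))
c=(FL+FR+BL+BR)/4; pin=c-x*(-.0725);print("pin from bed",pin)
p2=onz("scene",S(222,424),.024);print("pin scene",p2)
print("FL scene", onz("scene",S(592,398),.02), "BL",onz("scene",S(150,550),.02))
# template upper edge, z=.12 (handle-side & far side)
a,b=onz("top",T(566,367),.12),onz("top",T(400,334),.12)
n=onz("top",T(360,345),.12)
for q in(a,b,n): r=q-pin;print("tmpl",q,"press",r@x,r@y)
d=b-a;print("len",np.linalg.norm(d),"skew",np.degrees(np.arctan2(d@y,d@x)))
for q in ((503,432),(555,438),(562,378)):
  r=onz("top",T(*q),.07+.0);print("fin",r,(r-pin)@x,(r-pin)@y)
q=onz("scene",S(365,438),.02);print("bottom nose",(q-pin)@x,(q-pin)@y)
e,_=tri(S(510,318-70),T(568,362));print("tail top corner",e,_,(e-pin)@x,(e-pin)@y)
for n in["pen"]:
  print("pen",onz("top",(366,145),.17),"tape",onz("top",(316,151),.02),"disc",onz("top",(319,189),.03),"cap",onz("top",(358,181),.02))
```

```text
corners [0.4286 0.1312 0.02  ] [0.6066 0.0776 0.02  ] [0.531  0.4659 0.02  ] [0.7069 0.4141 0.02  ] [np.float64(0.18595584211980046), np.float64(0.1833297395641661), np.float64(0.34994235066610285), np.float64(0.3510989608223818)]
x [0.2892 0.9573 0.    ] yaw 73.18960204681058
pin from bed [0.5892 0.3416 0.02  ]
pin scene [0.5903 0.344  0.024 ]
FL scene [0.4195 0.149  0.02  ] BL [0.5184 0.4742 0.02  ]
tmpl [0.4911 0.155  0.12  ] press -0.207013976512668 0.040002777455614195
tmpl [0.5101 0.2629 0.12  ] press -0.09820790115830512 0.053017852888349745
tmpl [0.5024 0.2885 0.12  ] press -0.07592970721579054 0.06779623287819381
len 0.10958172394400031 skew 6.82114958662518
fin [0.4502 0.1992 0.07  ] -0.17651715709744137 0.09191080673924193
fin [0.447  0.1641 0.07  ] -0.21100816674724268 0.08487295898868359
fin [0.4874 0.1606 0.07  ] -0.202718708585962 0.04512180746616979
bottom nose -0.07183408997677174 0.0644094490537965
tail top corner [0.4935 0.1532 0.1172] 0.0025742216053070517 -0.20801207472520875 0.037162198367400916
pen [ 0.6225 -0.1797  0.17  ] tape [ 0.6332 -0.0764  0.02  ] disc [ 0.5239 -0.0842  0.03  ] cap [ 0.55   -0.1952  0.02  ]
```

```bash
cat >> h.py <<'E'
X=np.array([.2892,.9573,0]);Y=np.array([-.9573,.2892,0]);PIN=np.array([.590,.343,.02])
def to(P,R=None):
    "shift (tool axes) and rotation vector (6deg units) to world P, R from current"
    from scipy.spatial.transform import Rotation as Ro
    s=arm.get_state();A=np.array(s["ee_rot"]);print("d",A.T@(np.array(P)-s["position"]))
    if R is not None:print("w",np.degrees(Ro.from_matrix(A.T@R).as_rotvec())/6)
def tool(yaw,lean=0):
    "tool x at yaw deg, z down, leaned about tool y"
    from scipy.spatial.transform import Rotation as Ro
    c,s=np.cos(np.radians(yaw)),np.sin(np.radians(yaw))
    return np.array([[c,s,0],[s,-c,0],[0,0,-1]])@Ro.from_euler("y",lean,degrees=True).as_matrix()
E
python3 - <<'E'
from h import *
to((.45,-.25,.23));to((.456,.217,.23),tool(80))
E
```

```text
d [ 0.3008 -0.2317  0.0008]
d [ 0.505  -0.6518  0.0014]
w [-0.0145 -0.0065 -9.1346]
```

```bash
python3 -m inch '{"gripper":[0,0,0,0,0,0,0,0,0,0,0,0,0,0,0,0,0,0,0,0],"travel":[[0.30,-0.23,0],[0.30,-0.23,0],[0.30,-0.23,0],[0.30,-0.23,0],[0.30,-0.23,0],[0.30,-0.23,0],[0.30,-0.23,0],[0.30,-0.23,0],[0.30,-0.23,0],[0.505,-0.652,0],[0.505,-0.652,0],[0.505,-0.652,0],[0.505,-0.652,0],[0.505,-0.652,0],[0.505,-0.652,0],[0.505,-0.652,0],[0.505,-0.652,0],[0.505,-0.652,0],[0.505,-0.652,0],[0.505,-0.652,0]],"rotation":[[0,0,-9.13],[0,0,-9.13],[0,0,-9.13],[0,0,-9.13],[0,0,-9.13],[0,0,-9.13],[0,0,-9.13],[0,0,-9.13],[0,0,-9.13],[0,0,-9.13],[0,0,-9.13],[0,0,-9.13],[0,0,-9.13],[0,0,-9.13],[0,0,-9.13],[0,0,-9.13],[0,0,-9.13],[0,0,-9.13],[0,0,-9.13],[0,0,-9.13]]}' 40
python3 -c "
from h import *
to((.456,.217,.107),tool(80))"
```

```text
time: 1.77
position: [0.4554, 0.2049, 0.2312]
ee_rot: [[0.175, 0.985, 0.0], [0.985, -0.175, -0.0], [-0.0, 0.0, -1.0]]
wrist_force: [0.9, 0.3, -0.2]
width: 0.0006
finger_force: 0.0
d [ 0.012  -0.0016  0.1242]
w [ 0.0011  0.0042 -0.0088]
```

```bash
python3 -m inch '{"gripper":[0,0,0,0,0,0,0,0,0,0,0,0,0,0,0,0,0],"travel":[[0,0,0.04],[0,0,0.08],[0,0,0.115],[0,0,0.124],[0,0,0.124],[0,0.01,0.124],[0,0.02,0.124],[0,0.025,0.124],[0,0.028,0.124],[0,0.031,0.124],[0,0.034,0.124],[0,0.037,0.124],[0,0.040,0.124],[0,0.043,0.124],[0,0.046,0.124],[0,0.046,0.124],[0,0.046,0.124]],"rotation":[[0,0,0],[0,0,0],[0,0,0],[0,0,0],[0,0,0],[0,0,0],[0,0,0],[0,0,0],[0,0,0],[0,0,0],[0,0,0],[0,0,0],[0,0,0],[0,0,0],[0,0,0],[0,0,0],[0,0,0]]}'
python3 -c "
from h import *
a=viewer.read_camera('scene')[145:285,110:300]; b=viewer.read_camera('top')[105:255,90:270]
cv2.imwrite('pics/p1.png',np.vstack([cv2.resize(a,(400,295)),cv2.resize(b,(360,300))[:, :].repeat(1,0) if 0 else cv2.copyMakeBorder(cv2.resize(b,(360,300)),0,0,0,40,0)]))"
```

```text
time: 3.18
position: [0.5012, 0.1952, 0.1072]
ee_rot: [[0.174, 0.985, -0.0], [0.985, -0.174, 0.0], [-0.0, -0.0, -1.0]]
wrist_force: [0.3, -0.3, -0.0]
width: 0.0001
finger_force: 0.0
```

View pics/p1.png

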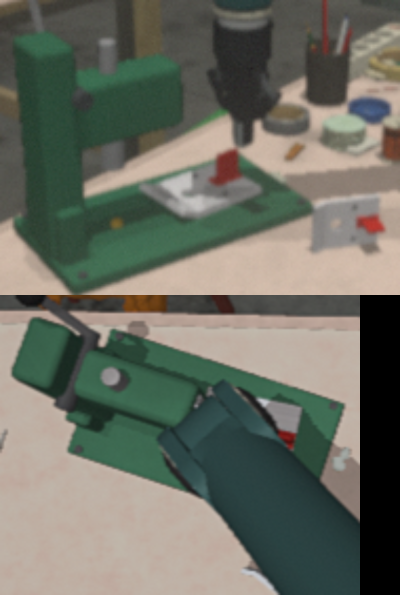

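The plate has fallen flat, handle up: the scene crop shows it at about (205,190) with the red fin upright. Next I back off with the tool leaned, and measure.

```bash
python3 -m inch '{"gripper":[0,0,60,60,60,60,60,60,60],"travel":[[0,0,-0.04],[-0.03,-0.01,-0.08],[-0.07,-0.02,-0.10],[-0.11,-0.03,-0.113],[-0.15,-0.05,-0.113],[-0.176,-0.05,-0.113],[-0.176,-0.05,-0.113],[-0.176,-0.05,-0.113],[-0.176,-0.05,-0.113]],"rotation":[[0,0,0],[0,0,0],[0,1,0],[0,2.2,0],[0,3.4,0],[0,4.5,0],[0,5.6,0],[0,6.67,0],[0,6.67,0]]}' 40
python3 - <<'E'
from h import *
a=viewer.read_camera('scene');b=viewer.read_camera('top')
cv2.imwrite('pics/s2.png',a);cv2.imwrite('pics/t2.png',b)
cv2.imwrite('pics/p2.png',np.vstack([cv2.resize(a[180:270,150:270],(400,300),interpolation=2),cv2.resize(b[115:235,110:270],(400,300),interpolation=2)]))
for n,i in(("top",b),("scene",a)):
    h=cv2.cvtColor(i,cv2.COLOR_BGR2HSV)
    m=cv2.inRange(h,(0,140,60),(7,255,255))|cv2.inRange(h,(173,140,60),(180,255,255))
    for c in cv2.findContours(m,0,1)[0]:
        r=cv2.minAreaRect(c)
        if 15<cv2.contourArea(c) and 150<r[0][0]<265 and 150<r[0][1]<245:print(n,r,cv2.boxPoints(r).tolist())
E
```

```text
time: 4.03
position: [0.4216, 0.0281, 0.2214]
ee_rot: [[0.143, 0.985, 0.102], [0.801, -0.175, 0.573], [0.582, -0.0, -0.813]]
wrist_force: [0.3, 0.5, -0.2]
width: 0.0512
finger_force: 0.0
top ((228.817626953125, 176.07058715820312), (15.727459907531738, 7.375635623931885), 12.528807640075684) [[220.34115600585938, 177.96470642089844], [221.941162109375, 170.7646942138672], [237.29409790039062, 174.1764678955078], [235.694091796875, 181.37648010253906]]
scene ((215.5532989501953, 223.58609008789062), (14.485718727111816, 12.222325325012207), 84.80557250976562) [[208.81150817871094, 216.92625427246094], [220.98362731933594, 215.81968688964844], [222.2950897216797, 230.2459259033203], [210.1229705810547, 231.3524932861328]]
```

View pics/p2.png

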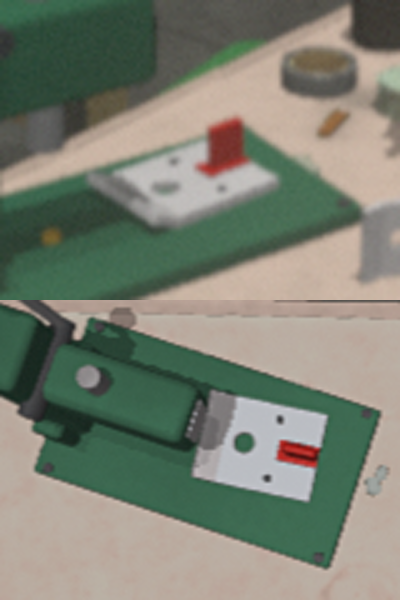

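The plate lies in front of the pin. In the top crop the hole is at about (244,443), the tail corners at (327,415) and (308,500), and the fin at (299,455).

Run:
```python
from h import *
b=cv2.imread('pics/t2.png');h=cv2.cvtColor(b,cv2.COLOR_BGR2HSV)
m=cv2.inRange(h,(0,0,110),(180,60,255))|cv2.inRange(h,(0,140,60),(7,255,255))|cv2.inRange(h,(173,140,60),(180,255,255))
m[:, :185]=0;m[:,245:]=0;m[:150]=0;m[205:]=0
c=max(cv2.findContours(m,0,1)[0],key=cv2.contourArea)
r=cv2.minAreaRect(c);print(r)
f=lambda n,p:((p-PIN)@X,(p-PIN)@Y)
for q in cv2.boxPoints(r):print("corner",f(0,onz("top",q,.03)))
T=lambda u,v:(110+u/2.5-.3,115+(v-300)/2.5-.3)
t1,t2=onz("top",T(327,415),.03),onz("top",T(308,500),.03)
d=t2-t1;print("tail",f(0,t1),f(0,t2),np.linalg.norm(d),"yaw x_t",np.degrees(np.arctan2(d[1],d[0]))-90)
p=onz("top",T(244,442),.028);print("hole",p,f(0,p))
for z in(.071,.06):
  p=onz("top",(228.8,176.1),z);print("fin",p,f(0,p))
bp=np.array([[220.34,177.96],[221.94,170.76],[237.29,174.18],[235.69,181.38]])
u=onz("top",(bp[2]+bp[3])/2,.07)-onz("top",(bp[0]+bp[1])/2,.07);print("fin yaw",np.degrees(np.arctan2(-u[1],-u[0])))
print(tri((215.5,217.5),(228.8,176.1)))
```

```text
((213.51174926757812, 172.9470672607422), (48.48395919799805, 36.55278778076172), 12.52880859375)
corner (np.float64(-0.07120151151244314), np.float64(0.04583192132675238))
corner (np.float64(-0.05948228994769505), np.float64(-0.05691348655600101))
corner (np.float64(-0.19604250932225295), np.float64(-0.06977874588001709))
corner (np.float64(-0.2065810989154398), np.float64(0.03271923068988996))
tail (np.float64(-0.19462560060194878), np.float64(-0.06831376372774763)) (np.float64(-0.20456387311998553), np.float64(0.029410414097226174)) 0.09822528175182686 yaw x_t 78.99730628410936
hole [0.5667 0.2296 0.028 ] (np.float64(-0.11524630889760118), np.float64(-0.010492298380948343))
fin [0.5496 0.1658 0.071 ] (np.float64(-0.18130250068417036), np.float64(-0.012603186578719651))
fin [0.551  0.1666 0.06  ] (np.float64(-0.18018044685598886), np.float64(-0.013696357979035345))
fin yaw 78.6150452700814
(array([0.5536, 0.1687, 0.0688]), np.float64(0.009097438031885379))
```

Run:
```python
from h import *
R=tool(79,46)
g=PIN+X*-.181+Y*-.016; g[2]=.062; g=g-.004*np.array([np.cos(np.radians(79)),np.sin(np.radians(79)),0])
for s in(-.08,.0):
    P=g+(.019+s)*R[:,2];print(P);to(P,R)
```

```text
[0.5438 0.1181 0.1044]
d [0.0261 0.1052 0.1584]
w [-0.1091  1.7242  0.0032]
[0.5548 0.1746 0.0488]
d [0.0405 0.1061 0.2371]
w [-0.1091  1.7242  0.0032]
```

```bash
python3 -m inch '{"gripper":[60,60,60,60,60,60,60,60,60,60,60,60,60,0,0,0,0,0,0],"travel":[[0.005,0.021,0.032],[0.01,0.042,0.064],[0.016,0.063,0.095],[0.021,0.084,0.127],[0.026,0.105,0.158],[0.026,0.105,0.158],[0.026,0.105,0.158],[0.030,0.106,0.18],[0.034,0.106,0.20],[0.038,0.106,0.22],[0.0405,0.106,0.237],[0.0405,0.106,0.237],[0.0405,0.106,0.237],[0.0405,0.106,0.237],[0.0405,0.106,0.237],[0.0405,0.106,0.237],[0.0405,0.106,0.237],[0.0405,0.106,0.237],[0.0405,0.106,0.237]],"rotation":[[0,0.5,0],[0,1,0],[-0.1,1.72,0],[-0.1,1.72,0],[-0.1,1.72,0],[-0.1,1.72,0],[-0.1,1.72,0],[-0.1,1.72,0],[-0.1,1.72,0],[-0.1,1.72,0],[-0.1,1.72,0],[-0.1,1.72,0],[-0.1,1.72,0],[-0.1,1.72,0],[-0.1,1.72,0],[-0.1,1.72,0],[-0.1,1.72,0],[-0.1,1.72,0],[-0.1,1.72,0]]}' 30
python3 - <<'E'
from h import *
a=viewer.read_camera('scene');b=viewer.read_camera('top')
cv2.imwrite('pics/s3.png',a);cv2.imwrite('pics/t3.png',b)
cv2.imwrite('pics/p3.png',np.vstack([cv2.resize(a[180:270,150:270],(400,300),interpolation=2),cv2.resize(b[115:235,110:270],(400,300),interpolation=2)]))
E
```

```text
time: 5.72
position: [0.5554, 0.1795, 0.0511]
ee_rot: [[0.123, 0.984, 0.132], [0.686, -0.181, 0.705], [0.717, 0.004, -0.697]]
wrist_force: [-1.3, -4.3, 7.6]
width: 0.01
finger_force: 31.4
```

View pics/p3.png

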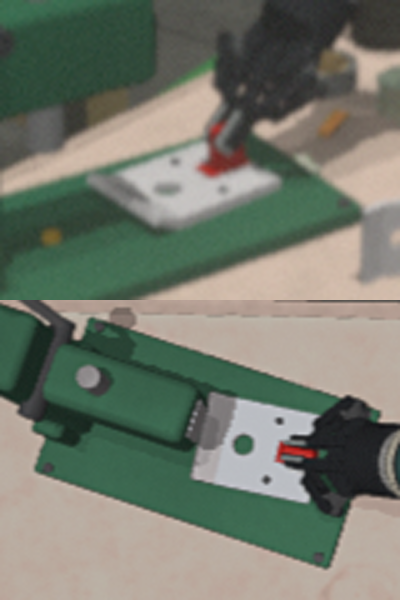

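The fin is gripped (width 10 mm = fin thickness) and the plate hasn't moved, with the hole still at crop (244,443). Next I square it up and centre it while still in front of the head.

```bash
cat >> h.py <<'E'
def plate(hx,hy,yaw,pitch=0):
    "plate pose (origin=hole on underside): press coords of hole, world yaw deg, nose-up pitch about the tail edge (85 mm behind hole)"
    from scipy.spatial.transform import Rotation as Ro
    M=np.eye(4);c=np.cos(np.radians(pitch))
    M[:3,:3]=Ro.from_euler("ZY",[yaw,-pitch],degrees=True).as_matrix()
    M[:3,3]=PIN+hx*X+hy*Y+np.array([0,0,.085*np.sin(np.radians(pitch))]);return M
def plan(M0,Ms):
    from scipy.spatial.transform import Rotation as Ro
    s=arm.get_state();T=np.eye(4);T[:3,:3]=s["ee_rot"];T[:3,3]=s["position"]
    for M in Ms:
        D=np.linalg.inv(T)@M@np.linalg.inv(M0)@T
        print("d",D[:3,3].round(4),"w",(np.degrees(Ro.from_matrix(D[:3,:3]).as_rotvec())/6).round(2))
E
python3 - <<'E'
from h import *
s=arm.get_state();p=s["position"]-PIN;print(p@X,p@Y,p[2])
M0=plate(-.115,-.0105,79)
plan(M0,[plate(-.110,-.006,76),plate(-.105,-.001,73.2)])
E
```

```text
-0.16652741470846516 -0.014174209548660083 0.031115511126750043
d [ 0.004  -0.0066  0.004 ] w [-0.36 -0.    0.35]
d [ 0.008  -0.0135  0.0082] w [-0.69 -0.    0.67]
```

```bash
python3 -m inch '{"gripper":[0,0,0,0,0,0],"travel":[[0.002,-0.0033,0.002],[0.004,-0.0066,0.004],[0.006,-0.010,0.006],[0.008,-0.0135,0.008],[0.008,-0.0135,0.008],[0.008,-0.0135,0.008]],"rotation":[[-0.18,0,0.17],[-0.36,0,0.35],[-0.52,0,0.51],[-0.69,0,0.67],[-0.69,0,0.67],[-0.69,0,0.67]]}' 30
python3 - <<'E'
from h import *
a=viewer.read_camera('scene');b=viewer.read_camera('top')
cv2.imwrite('pics/s4.png',a);cv2.imwrite('pics/t4.png',b)
cv2.imwrite('pics/p4.png',np.hstack([cv2.resize(a[190:265,150:250],(400,300),interpolation=2),cv2.resize(b[145:220,175:275],(400,300),interpolation=2)]))
E
```

```text
time: 6.32
position: [0.5434, 0.1939, 0.0511]
ee_rot: [[0.191, 0.961, 0.201], [0.669, -0.277, 0.689], [0.718, 0.003, -0.696]]
wrist_force: [-1.0, -3.1, 7.0]
width: 0.0098
finger_force: 31.3
```

View pics/p4.png

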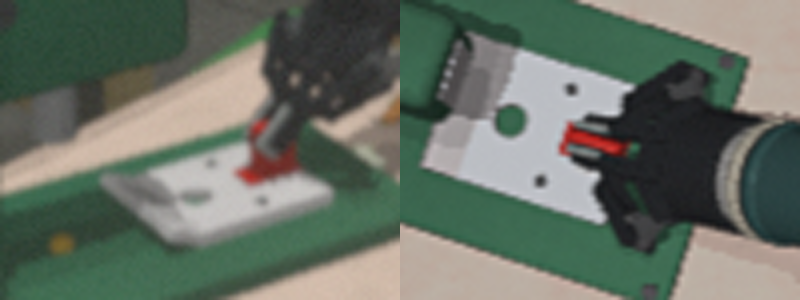

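Left crop: hole at (195,197), pin at (62,244). Right crop: hole at (511,122), the two small holes at (571,89) and (541,181). The plate now looks nearly square.

Run:
```python
from h import *
S=lambda u,v:(150+u/4-.4,190+v/4-.4);T=lambda u,v:(175+(u-400)/4-.4,145+v/4-.4)
f=lambda p:(round((p-PIN)@X,4),round((p-PIN)@Y,4))
print("hole scene",f(onz("scene",S(195,197),.029)),"pin scene",f(onz("scene",S(62,244),.024)),"hole top",f(onz("top",T(511,122),.028)))
b=cv2.imread('pics/t4.png')
def edge(P,Q,z): 
    u=onz("top",P,z)-onz("top",Q,z);return np.degrees(np.arctan2(u[1],u[0]))
print("small holes",edge(T(541,181),T(571,89),.03)-90,"left edge",edge(T(421,167),T(600,223),.03),"right edge",edge(T(517,46),T(632,83),.03))
print("bed left",edge(T(400,221),T(640,292),.02))
print("TCP",f(arm.get_state()["position"]))
```

```text
hole scene (np.float64(-0.1034), np.float64(0.0012)) pin scene (np.float64(0.0011), np.float64(0.0)) hole top (np.float64(-0.1053), np.float64(0.0035))
small holes 73.83147718839362 left edge 73.91675787448087 right edge 73.26614630350761
bed left 74.87396212793365
TCP (np.float64(-0.1562), np.float64(0.0015))
```

Run:
```python
from h import *
M0=plate(-.104,.0018,73.4)
plan(M0,[plate(-.05,0,73.2),plate(-.04,0,73.2,1.8),plate(-.025,0,73.2,4.2),plate(-.010,0,73.2,4.6),plate(-.003,0,73.2,4.6),plate(0,0,73.2,0)])
```

```text
d [0.0376 0.0023 0.0388] w [-0.02 -0.    0.02]
d [0.0446 0.0024 0.0445] w [-0.03  0.3   0.02]
d [0.0551 0.0026 0.0536] w [-0.03  0.7   0.02]
d [0.0656 0.0028 0.064 ] w [-0.03  0.77  0.02]
d [0.0705 0.0029 0.0691] w [-0.03  0.77  0.02]
d [0.0724 0.003  0.0747] w [-0.02 -0.    0.02]
```

```bash
python3 -m inch '{"gripper":[0,0,0,0,0,0,0,0,0,0,0,0,0,0],"travel":[[0.0075,0.0005,0.0077],[0.015,0.001,0.0155],[0.0225,0.0015,0.0232],[0.030,0.002,0.031],[0.0376,0.0023,0.0388],[0.041,0.0024,0.0416],[0.0446,0.0024,0.0445],[0.048,0.0025,0.0475],[0.0515,0.0025,0.0505],[0.0551,0.0026,0.0536],[0.0586,0.0027,0.057],[0.062,0.0028,0.0605],[0.0656,0.0028,0.064],[0.0656,0.0028,0.064]],"rotation":[[0,0,0],[0,0,0],[-0.01,0,0.01],[-0.02,0,0.02],[-0.02,0,0.02],[-0.02,0.15,0.02],[-0.03,0.3,0.02],[-0.03,0.43,0.02],[-0.03,0.57,0.02],[-0.03,0.7,0.02],[-0.03,0.72,0.02],[-0.03,0.75,0.02],[-0.03,0.77,0.02],[-0.03,0.77,0.02]]}' 30
python3 - <<'E'
from h import *
a=viewer.read_camera('scene');b=viewer.read_camera('top')
cv2.imwrite('pics/p5.png',np.hstack([cv2.resize(a[190:265,130:230],(400,300),interpolation=2),cv2.resize(b[130:205,145:245],(400,300),interpolation=2)]))
p=arm.get_state()["position"]-PIN;print(p@X,p@Y)
E
```

```text
time: 7.58
position: [0.5715, 0.2809, 0.0527]
ee_rot: [[0.176, 0.96, 0.219], [0.612, -0.281, 0.74], [0.771, 0.003, -0.637]]
wrist_force: [1.3, -0.2, 0.1]
width: 0.0098
finger_force: 32.9
-0.0647785679730693 -0.00022649812517701665
```

View pics/p5.png

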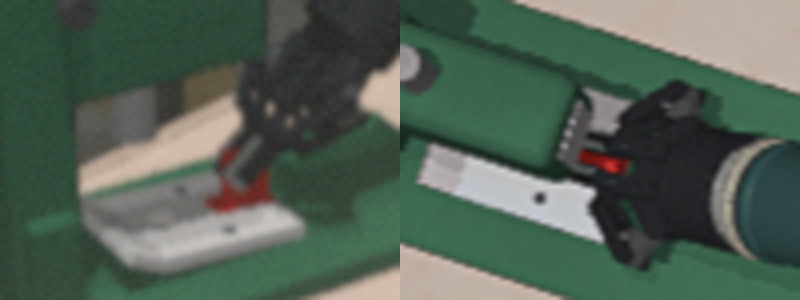

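Run:
```python
from h import *
M0=plate(-.0115,0,73.2,4.6)
plan(M0,[plate(-.005,0,73.2,4.6),plate(-.002,0,73.2,3.5),plate(0.0,0,73.2,1.5),plate(.0005,0,73.2,0)])
```

```text
d [0.0041 0.0001 0.005 ] w [0. 0. 0.]
d [0.0059 0.0001 0.0081] w [ 0.   -0.18  0.  ]
d [0.0069 0.0001 0.0111] w [ 0.   -0.52  0.  ]
d [0.007  0.0001 0.0127] w [ 0.01 -0.77  0.  ]
```

```bash
python3 -m inch '{"gripper":[0,0,0,0,0,0,0,0,0],"travel":[[0.002,0,0.0025],[0.004,0,0.005],[0.005,0,0.0065],[0.006,0,0.008],[0.0065,0,0.0096],[0.007,0,0.011],[0.007,0,0.0127],[0.007,0,0.0127],[0.007,0,0.0127]],"rotation":[[0,0,0],[0,0,0],[0,-0.1,0],[0,-0.18,0],[0,-0.35,0],[0,-0.52,0],[0,-0.77,0],[0,-0.77,0],[0,-0.77,0]]}' 20
python3 - <<'E'
from h import *
a=viewer.read_camera('scene');b=viewer.read_camera('top')
cv2.imwrite('pics/p6.png',np.hstack([cv2.resize(a[190:265,130:230],(400,300),interpolation=2),cv2.resize(b[130:205,145:245],(400,300),interpolation=2)]))
p=arm.get_state()["position"]-PIN;print(p@X,p@Y)
E
```

```text
time: 8.43
position: [0.5741, 0.296, 0.0501]
ee_rot: [[0.191, 0.961, 0.202], [0.671, -0.278, 0.688], [0.717, 0.004, -0.698]]
wrist_force: [0.2, 0.5, -3.8]
width: 0.0096
finger_force: 32.6
-0.05012203311728362 0.0014799494916740447
```

View pics/p6.png

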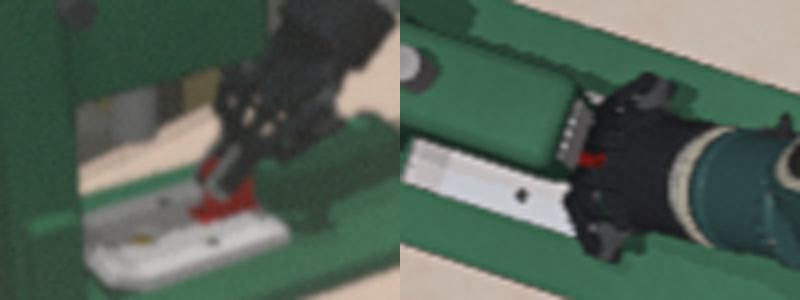

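The brass pin shows inside the hole at (140,240), and the wrist force is small. Releasing and backing out.

```bash
python3 -m inch '{"gripper":[40,40,40,40,40,40,40,40,40,40,40],"travel":[[0,0,0],[0,0,0],[0,0,0],[0,0,-0.02],[0,0,-0.05],[0,0,-0.08],[0,0,-0.12],[0,0,-0.16],[0,0,-0.20],[0,0,-0.20],[0,0,-0.20]],"rotation":[[0,0,0],[0,0,0],[0,0,0],[0,0,0],[0,0,0],[0,0,0],[0,0,0],[0,0,0],[0,0,0],[0,0,0],[0,0,0]]}'
python3 - <<'E'
from h import *
a=viewer.read_camera('scene');b=viewer.read_camera('top')
cv2.imwrite('pics/t7.png',b)
cv2.imwrite('pics/p7.png',np.hstack([cv2.resize(a[190:265,130:230],(400,300),interpolation=2),cv2.resize(b[130:205,145:245],(400,300),interpolation=2)]))
E
```

```text
time: 9.45
position: [0.5355, 0.1557, 0.1909]
ee_rot: [[0.193, 0.959, 0.208], [0.67, -0.283, 0.686], [0.717, 0.007, -0.697]]
wrist_force: [-0.7, 0.5, -0.7]
width: 0.0341
finger_force: 0.0
```

View pics/p7.png

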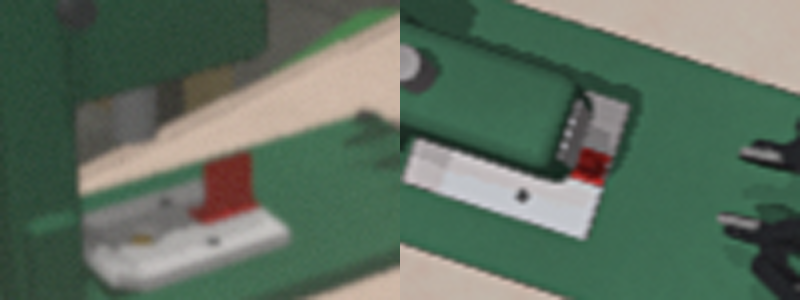

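The plate lies flat with the brass pin in the hole at (142,240). Its tail corners in the top crop are at (585,240) and (632,97). A numeric check against the flat seated pose before handing in:

Run:
```python
from h import *
T=lambda u,v:(145+(u-400)/4-.4,130+v/4-.4);S=lambda u,v:(130+u/4-.4,190+v/4-.4)
f=lambda p:(round((p-PIN)@X,4),round((p-PIN)@Y,4))
l,r=onz("top",T(585,240),.03),onz("top",T(632,97),.03);n=onz("top",T(402,180),.03)
d=l-r;e=onz("top",T(420,140),.03)
print("tail corners",f(l),f(r),"yaw",np.degrees(np.arctan2(d[1],d[0]))-90)
g=n-l;print("left edge yaw",np.degrees(np.arctan2(g[1],g[0])),"small hole (x -?)",f(onz("top",T(522,196),.03)))
print("scene: small holes",f(onz("scene",S(166,202),.03)),f(onz("scene",S(212,241),.03)),"pin top",f(onz("scene",S(142,240),.026)))
c=cv2.imread('pics/p4.png')
S4=lambda u,v:(150+u/4-.4,190+v/4-.4)
print("before: small",f(onz("scene",S4(211,162),.03)),f(onz("scene",S4(263,201),.03)))
```

```text
tail corners (np.float64(-0.0882), np.float64(0.0523)) (np.float64(-0.0868), np.float64(-0.0538)) yaw 73.9277037429759
left edge yaw 73.1404640604034 small hole (x -?) (np.float64(-0.036), np.float64(0.0367))
scene: small holes (np.float64(-0.0353), np.float64(-0.0336)) (np.float64(-0.0355), np.float64(0.0323)) pin top (np.float64(0.0001), np.float64(-0.0017))
before: small (np.float64(-0.1394), np.float64(-0.0366)) (np.float64(-0.1393), np.float64(0.0346))
```

```bash
python3 -c "
from cell import arm
print(arm.sign_off())"
```

```text
the job is handed in; nothing more can be done
None
```

I tipped the template flat and slid it under the press head. The last camera check showed its hole within about 2 mm of the pin and the plate square to about 1 degree. I then let go, backed the arm off and handed the job in at about 9.5 s; no verdict came back.

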